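Pan to the measuring ring, sensor slide to its click

ROBOT

A 6-joint arm with a two-finger parallel gripper is mounted at the origin on the work surface. World frame = base frame: x ahead of the robot, y to its left, z up, the work surface at z = 0. Lengths are in mm, angles in rad, forces in N, time in s.
With the tool pointing down it reaches from about 300 to 875 mm from the base axis. Payload 4.2 kg.
Tool frame: the origin (TCP) lies at the very end of the fingers, on their centre line; the grasp point (between the pads) lies 19 mm behind it; z points along the fingers, y is the line along which they close (so a half turn about z gives the same grasp; the last joint's range is limited). The gripper opens to 85 mm and grips with 20 to 120 N. Pads are 22 mm wide; open, the fingers measure 114 mm over their backs; the gripper's body (76 mm by 85 mm) begins 54 mm behind the grasp point. The pads swing forward as they close: fully open they stand 13 mm farther back than shut.
Start: joints at [-1.279, 0.32, 1.565, -0, 1.257, -0.02], TCP at [176.397, -547.289, 231.338] pointing down, gripper open.
Joint ranges: [-3.11, 3.11], [-0.84, 2.01], [0.21, 2.61], [-1.34, 4.49], [0.05, 2.63], [-2.56, 2.56]. Speed limits (rad/s): [2.57, 2.57, 3.14, 3.14, 3.14, 3.14].

INTERFACE

Orientations are given as a unit quaternion [w, x, y, z].
In Python, from cell import * gives the robot as it stands. The module is installed in compiled form; this text tells all that it offers.
- The arm moves only by the tool move_arm, never from a script. Its argument "rows" is text: rows parted by semicolons, each of 5 numbers parted by spaces: the opening in per cent of the stroke, from 0 (shut) to 100 (fully open), then the shift along the world's x, y, z normalised to -1 to 1, where 1 is 20 cm, then the turn about the world's z normalised to -1 to 1, where 1 is 120 degrees. In form: fingers x y z turn; .... A call has exactly 8 rows; each row is the pose to reach, as a shift and turn from the pose commanded when the call began; what a row does not reach only later rows make up. A row lasts 1/8 s, in which the tool goes at most 62.5 mm and 10.7 degrees, less where a joint would pass 70% of its speed; a pose out of reach is approached as far as the arm can. A call with a number of a shift or a turn outside -1 to 1 is refused whole. A call with a gripper value outside its range is refused whole. The fingers move at their own pace and stop on an object; "force" is the grip in N (left out, the last holds). Time passes only in rows, so rows that repeat a pose let the fingers close, or fill a call up. It gives the time, the measured TCP pose, the force, the opening and the grip force at its end, in the units of the state.
- state(): the state, without advancing time (a new reading comes with each control period).
- read_camera(name): name is "scene" or "side" or "wrist"; returns the picture (400x640x3 uint8, red, green, blue); there is no depth.
- calibration(name): a dict with "camera_matrix" (3x3 intrinsics, pixels), "k1" (the pictures are not rectified: a ray, as slopes to the right and down, at radius r is drawn at 1 + k1 r^2 times it, then the intrinsics apply), "R" (3x3) and "t" (3): a world point X has camera coordinates R X + t. Camera axes: x right, y down, z forward; pixel columns grow to the right and rows downward; lengths in mm; the calibration is good to about 2 mm. A picture is of the moment at which its call begins: read the wrist's pose just before it. calibration takes no time and is no camera call; for the wrist camera it gives the pose at the moment of the call.
- hand_in(): hands the job in; it is judged then, once.
Trained networks look in the newest picture that a camera, given by its name, has taken for a name from the list of things; names that differ only in an ending like _2 or _b are one class to them, and where a whole thing is asked for, a point or a joint stands for the part that bears it (a point fixed in the world has none). Each returns a list of dicts, best first, with "conf" (0 to 1); they miss things now and then, are a little off and sometimes report something else, mostly with a low value. They report only what shows in the picture. A call takes as long as a camera call. They do not tell look-alikes from the thing itself.
- cut_out(camera, name): "pixels" (400x640 bool, what is visible of it) and "at" ([row, column] in pixels, amid what is visible of it).
- mark_of(camera, name): "at" ([row, column] in pixels: a listed point, or the origin of a listed thing).
The state is a dict: "clock": time; "qpos": joint angles; "qvel": joint speeds; "joint_torque": joint torques, N m; "eef_pos": TCP position; "tool_rot": TCP orientation; "wrist_force": force on the tool from outside, world axes, zero at the start; "wrist_torque": the same for the moment, N m; "grip_width": opening from 0.0 (shut) to 1.0 (fully open); "grasp_force": force on a finger pad.
Only numpy, scipy, OpenCV 4.12 (cv2) and the standard library are available. Lean on these libraries where they do the work, as an engineer would, in place of code of your own. Each camera call takes 0.05 s, during which the arm holds its last target. There are 200 camera calls.

TASK

Slide the steel pan along the hotplate glass, without lifting it, from the ring it stands on to the middle of the other ring, and let go of it. Then take the upright fin of the infrared sensor slide on the rail behind and slide it along to the index clip until its spring ball clicks into the notch there, over the pan. Finish while still holding the fin between the fingers with the slide sitting still in the notch; leave the jars and the beaker alone.

Things in the scene. Friction and masses are not known exactly. Their poses are not given: they have to be found in the camera images.
- pan_mid (a point): The axis of the open stainless pan, half-way up: 116 mm outside diameter, 65 mm high, wall 3 mm, 0.4 to 0.8 kg; this point is 32.5 mm above its underside. z is up; the handle leaves along its -x axis.
- pan_handle (a point): Middle of the pan's straight flat handle, 105 mm from the pan's axis, 48 mm above its underside: a bar 16 mm wide (along y), 12 mm thick (z), running along x for 45 mm either way of this point, free space below and beside it. It points roughly towards the robot.
- ring_start (a point): Centre of the printed ring (136 mm across) where the pan stands at first, on the flat glass top of the white twin hotplate (170 x 400 mm, glass 62 mm above the bench). y runs along the hotplate from this ring to the other one, x away from the robot. The pan may start up to 14 mm off its centre.
- ring_goal (a point): Centre of the other ring, 190 mm along +y, same axes. The glass is flat and smooth between the rings. The pan shall stand here.
- slide (a joint): Travel of the grey sensor slide along the rail, m; 0 at its stop at the ring_start end, 0.30 at the other stop, growing along the y of ring_goal. The rail is a slotted aluminium bar parallel to the line of the rings, 105 mm behind it, its top 165 mm above the bench. Friction about 1 N.
- slide_grip (a point): Middle of the fin to grip, on top of the slide: 14 mm thick along the rail (y), 28 mm deep across it (x), from 22 mm below this point to 20 mm above it; this point is 208 mm above the bench. Axes as ring_goal. Under the fin is the slide's block, 44 mm along the rail, 46 mm across, 20 mm high. It moves only along the rail.
- ir_head (a point): Lower end of the infrared head (26 mm diameter) that an arm on the slide carries 93 mm in front of the rail (-x); 146 mm above the bench and 19 mm above the pan's rim. It moves with the slide and has the same y along the rail as slide_grip.
- notch (a point): Middle of the notch, at the top of the rail, on the bent steel index clip (30 mm long; lug and black thumb screw stick out behind the rail), fixed within 30 mm of level with ring_goal. Lips 8 mm either side resist the slide's ball with about 15 N; let go within 4 mm, the slide centres itself. In the notch, slide_grip and this point have the same y along the rail.
- jar_a: Cream jar with white cap, 72 mm diameter, 130 mm high, origin at the middle of its underside; leave alone.
- jar_b: The second, equal jar; leave alone.
- beaker: White beaker, 64 mm diameter, 85 mm high, origin at the middle of its underside; leave alone.
Not all that is in view belongs to the job. Of the things like the part that bears pan_mid, leave any that is black, red or yellow; of the rest the larger one is meant.

How it is judged:
By the outcome, as a careful person would: the job done as asked, in the order asked, and still so for the second after the job is handed in, while the arm keeps its last pose, push and grip.
It also fails if it takes over 69 s, if anything falls off the work surface, if the arm or the gripper's body presses on something with over 40 N, if the wrist force passes 120 N, or if a joint passes its speed limit or range.

## Working session

There is one attempt and no reset: what is moved stays moved. The work goes in short steps, Python scripts to look and compute and a tool call to move; the robot and the scene stay as the last step left them, time stands still between calls to the robot, and variables do not carry over. Pictures are saved under pics/ and viewed, at most 10 in all, crops included, and the job is handed in when it is done.

Besides the shell and the picture viewer there is one more tool, called in YAML: its name, and indented under it one key for each argument. move_arm: Moves the arm, as the interface text tells. Its arguments: {"type":"object","properties":{"rows":{"type":"string"},"force":{"type":"number"}},"required":["rows"]}

```bash
mkdir -p pics; cat > h.py <<'E'
from cell import *
import numpy as np, cv2
def ray(cam,rc,cal=None):
    c=cal or calibration(cam); K=np.array(c["camera_matrix"]);R=np.array(c["R"]);t=np.array(c["t"])
    d=np.array([(rc[1]-K[0,2])/K[0,0],(rc[0]-K[1,2])/K[1,1]]);u=d.copy()
    for _ in range(20): u=d/(1+c["k1"]*(u@u))
    return -R.T@t, R.T@np.array([u[0],u[1],1])
def onz(cam,rc,z,cal=None):
    o,d=ray(cam,rc,cal); return o+d*(z-o[2])/d[2]
def proj(cam,X,cal=None):
    c=cal or calibration(cam); K=np.array(c["camera_matrix"]);p=np.array(c["R"])@np.array(X)+np.array(c["t"])
    u=p[:2]/p[2];u=u*(1+c["k1"]*(u@u)); return np.array([K[1,1]*u[1]+K[1,2],K[0,0]*u[0]+K[0,2]])
def save(n,im): cv2.imwrite("pics/"+n+".png",im[:,:,::-1])
def tri(a,b):
    (o1,d1),(o2,d2)=a,b
    A=np.stack([d1,-d2],1); s=np.linalg.lstsq(A,o2-o1,rcond=None)[0]
    p,q=o1+s[0]*d1,o2+s[1]*d2
    return (p+q)/2, np.linalg.norm(p-q)
E
python3 - <<'E'
from h import *
np.set_printoptions(precision=1,suppress=True)
H=dict(pan_mid=94.5,pan_handle=110,ring_start=62,ring_goal=62,slide_grip=208,ir_head=146,notch=165,jar_a=0,beaker=0)
for cam in("scene","side"):
    save(cam+"0",read_camera(cam)); c=calibration(cam)
    print(cam,"cam at",ray(cam,(200,320))[0])
    for n,z in H.items():
        print(n,[(round(m["conf"],2),np.array(m["at"]).round(1).tolist(),onz(cam,m["at"],z)) for m in mark_of(cam,n)])
print(state())
E
```

```text
scene cam at [1025.4  229.5 1195.6]
pan_mid [(0.95, [181.4, 316.1], array([ 383.4, -103.2,   94.5])), (0.87, [224.3, 304.5], array([539.8, -67.5,  94.5])), (0.83, [132.6, 273.6], array([ 261.2, -327.9,   94.5])), (0.8, [198.5, 386.8], array([347.4, 128. ,  94.5])), (0.64, [166.6, 193.2], array([ 503.1, -501. ,   94.5]))]
pan_handle [(0.83, [200.7, 326.0], array([444.3, -39.3, 110. ])), (0.78, [121.2, 300.2], array([ 186.7, -259.6,  110. ])), (0.64, [141.4, 178.9], array([ 442.9, -595.6,  110. ])), (0.61, [206.1, 367.8], array([407.4,  85.9, 110. ])), (0.57, [175.6, 296.2], array([ 399.3, -166.8,  110. ]))]
ring_start [(0.71, [229.3, 303.0], array([543.1, -72.7,  62. ]))]
ring_goal [(0.87, [256.7, 362.8], array([549. , 131.2,  62. ])), (0.66, [199.8, 325.8], array([415.8, -53.3,  62. ]))]
slide_grip [(0.66, [234.0, 290.4], array([632.3, -58.4, 208. ]))]
ir_head [(0.75, [221.1, 311.1], array([544.9, -40.8, 146. ]))]
notch [(0.69, [270.6, 341.9], array([653. , 104.5, 165. ]))]
jar_a [(0.85, [187.8, 242.4], array([ 461.5, -354.8,    0. ])), (0.69, [233.0, 214.0], array([ 652.3, -348.2,  
[... 953 characters left out ...]
(0.61, [196.2, 343.2], array([551.8, -34.2, 146. ]))]
notch [(0.56, [166.8, 370.2], array([660.3, 104. , 165. ]))]
jar_a [(0.91, [299.0, 321.7], array([ 466.4, -344.6,    0. ])), (0.82, [301.8, 382.5], array([ 650.5, -361.5,    0. ]))]
beaker [(0.67, [160.2, 356.0], array([651.4, 378.2,   0. ]))]
{'clock': 1.0, 'qpos': array([-1.3,  0.3,  1.6,  0. ,  1.3, -0. ]), 'qvel': array([ 0., -0.,  0., -0., -0., -0.]), 'joint_torque': array([ -0. , -41.5, -23.4,  -0. ,   0. ,   0. ]), 'eef_pos': array([ 176.4, -547.3,  231.3]), 'tool_rot': array([0. , 1. , 0.2, 0. ]), 'wrist_force': array([-0.3,  0.2, -0.3]), 'wrist_torque': array([-0., -0.,  0.]), 'grasp_force': 0.0, 'grip_width': 0.9980859196104215}
```

View pics/scene0.png

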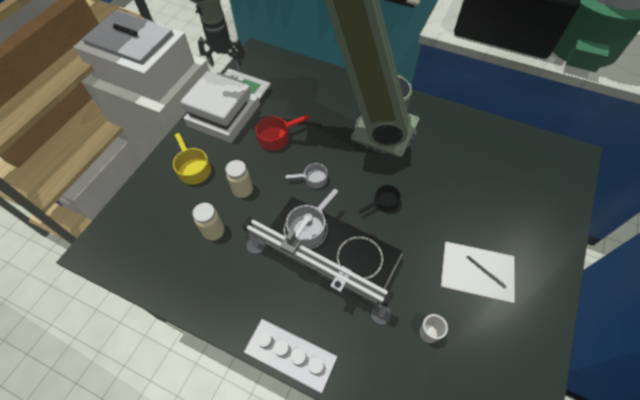

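View pics/side0.png

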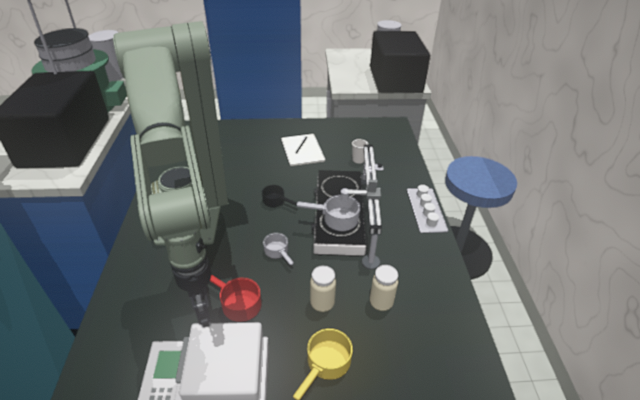

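The pan could be confused with these, by scene pixel (row, col):
- steel pan on the hotplate at (224,304)
- small steel pan at (181,316)
- red pan at (132,273)
- black pan at (198,386)
- yellow pan at (166,193)

I choose the one at (224,304): it is steel, the larger of the two steel pans, and stands on the ring. The slide is over it at about (234,290) and the clip at (278,340). Next I'll move to a viewing pose and check it close up.

move_arm:
  rows: "100 0.1 0.1 0.3 0; 100 0.25 0.4 0.6 0; 100 0.4 0.7 0.9 0; 100 0.6 1 1 0; 100 0.8 1 1 0; 100 0.9 1 1 0; 100 0.9 1 1 0; 100 0.9 1 1 0"

```text
clock: 2.0
eef_pos: [356.0, -347.3, 431.0]
tool_rot: [-0.0, 0.988, 0.155, -0.001]
wrist_force: [-0.2, -0.3, -0.1]
grip_width: 0.997
grasp_force: 0.0
```

move_arm:
  rows: "100 0.1 0.3 0 0; 100 0.2 0.6 0 0; 100 0.3 0.9 0 0; 100 0.4 1 0 0; 100 0.4 1 0 0; 100 0.4 1 0 0; 100 0.4 1 0 0; 100 0.4 1 0 0"

```text
clock: 3.0
eef_pos: [435.9, -148.2, 431.4]
tool_rot: [0.0, 0.988, 0.154, -0.0]
wrist_force: [-0.4, 0.4, -0.7]
grip_width: 1.002
grasp_force: 0.0
```

```bash
cat > look.py <<'E'
from h import *
import sys
np.set_printoptions(precision=1,suppress=True)
H=dict(pan_mid=94.5,pan_handle=110,ring_start=62,ring_goal=62,slide_grip=208,ir_head=146,notch=165)
s=state();q=s["tool_rot"];print(s["clock"],s["eef_pos"],"yaw",np.degrees(2*np.arctan2(q[2],q[1])))
c=calibration("wrist");save(sys.argv[1],read_camera("wrist"));print("cam",ray("wrist",(200,320),c))
for n,z in H.items():
    print(n,[(round(m["conf"],2),np.array(m["at"]).round(1).tolist(),onz("wrist",m["at"],z,c)) for m in mark_of("wrist",n)])
E
python3 look.py w1
```

```text
3.0 [ 435.9 -148.2  431.4] yaw 17.756483766172245
cam (array([ 497.8, -127.9,  574. ]), array([-0.2, -0.1, -1. ]))
pan_mid [(0.75, [307.4, 401.0], array([ 254.3, -338.3,   94.5])), (0.75, [180.5, 139.0], array([330.6,  90.9,  94.5])), (0.72, [219.1, 294.1], array([ 342.8, -136.5,   94.5])), (0.64, [61.6, 289.1], array([546.7, -68.9,  94.5])), (0.59, [209.4, 558.6], array([ 474.8, -501.8,   94.5]))]
pan_handle [(0.86, [263.2, 591.4], array([ 416.1, -578.1,  110. ])), (0.78, [340.8, 352.3], array([ 183.7, -280.1,  110. ])), (0.74, [210.1, 333.0], array([ 377.1, -184.4,  110. ])), (0.66, [154.1, 169.8], array([384.7,  50. , 110. ])), (0.62, [131.0, 242.0], array([443.8, -35.7, 110. ])), (0.39, [45.8, 268.9], array([555.3, -41.5, 110. ]))]
ring_start []
ring_goal [(0.79, [15.3, 160.2], array([554.6, 119.3,  62. ]))]
slide_grip [(0.59, [46.7, 270.0], array([542.7, -61. , 208. ]))]
ir_head [(0.71, [44.3, 268.6], array([552.3, -47.4, 146. ]))]
notch [(0.26, [134.1, 243.2], array([447.2, -48.9, 165. ]))]
```

move_arm:
  rows: "100 0.1 0.2 0 -0.05; 100 0.2 0.4 0 -0.1; 100 0.3 0.6 0 -0.15; 100 0.4 0.8 0 -0.2; 100 0.5 0.8 0.05 -0.25; 100 0.5 0.8 0.1 -0.29; 100 0.5 0.8 0.1 -0.29; 100 0.5 0.8 0.1 -0.29"

```text
clock: 4.4
eef_pos: [536.1, 12.7, 451.0]
tool_rot: [0.0, 0.989, -0.147, -0.0]
wrist_force: [-0.1, -0.3, -0.3]
grip_width: 0.999
grasp_force: 0.0
```

```bash
python3 look.py w2
```

```text
4.4 [536.1  12.7 451. ] yaw -16.872035807460936
cam (array([598.4,  -6.1, 593.6]), array([-0.2,  0.1, -1. ]))
pan_mid [(0.96, [246.7, 437.7], array([ 352.5, -121.7,   94.5])), (0.94, [294.8, 302.1], array([334.7, 105.8,  94.5])), (0.73, [257.8, 571.3], array([ 270.3, -323.6,   94.5])), (0.64, [140.4, 372.6], array([540. , -65.8,  94.5]))]
pan_handle [(0.92, [255.3, 314.2], array([401.3,  64.3, 110. ])), (0.88, [210.3, 368.7], array([445.8, -32.9, 110. ])), (0.64, [217.8, 468.1], array([ 391.8, -170.8,  110. ])), (0.32, [17.9, 524.6], array([ 636.6, -292.7,  110. ]))]
ring_start []
ring_goal [(0.96, [163.9, 251.2], array([556.2, 119.6,  62. ]))]
slide_grip [(0.67, [63.7, 353.6], array([636. , -53.5, 208. ]))]
ir_head [(0.84, [138.0, 361.0], array([553.2, -46.2, 146. ]))]
notch [(0.89, [94.4, 212.0], array([656.6, 111.9, 165. ]))]
```

View pics/w2.png

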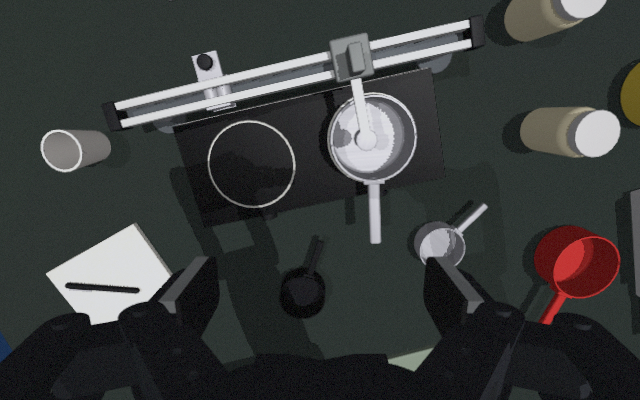

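The view shows the steel pan at (137,373), its handle from (184,374) to (243,376), the empty goal ring at (164,251), the fin at (55,355), the IR head at (138,366) and the clip at about (95,217). The black and small pans are near the handle's free end, but clear of it.

```bash
python3 - <<'E'
from h import *
np.set_printoptions(precision=1,suppress=True)
c=calibration("wrist")
P=lambda r,k,z: onz("wrist",(r,k),z,c)
g=[P(*p,62) for p in((126,173),(227,205),(175,446),(68,432))]
print("glass",g,"ctr",np.mean(g,0)); y=(g[3]-g[0]); print("ydir deg from +y",np.degrees(np.arctan2(g[0][0]-g[3][0],g[0][1]-g[3][1])),np.degrees(np.arctan2(g[1][0]-g[2][0],g[1][1]-g[2][1])))
r0,r1=P(117,112,165),P(32,477,165);print("rail",r0,r1,np.degrees(np.arctan2((r0-r1)[0],(r0-r1)[1])))
print("rim",P(137,373,127),"handle ends",P(184,374,116),P(243,376,116))
print("fin top ctr",P(57,356,228))
im=read_camera("wrist")
save("crop",cv2.resize(im[20:250,180:480],None,fx=2.6,fy=2.6,interpolation=cv2.INTER_CUBIC))
for n in("ring_goal","slide_grip","pan_mid"):
  for m in cut_out("wrist",n): 
    k=np.argwhere(m["pixels"]); print(n,round(m["conf"],2),m["at"],k.min(0),k.max(0))
E
```

```text
glass [array([645.9, 213.8,  62. ]), array([481.5, 227.4,  62. ]), array([ 451. , -166.6,   62. ]), array([ 612. , -179.5,   62. ])] ctr [547.6  23.8  62. ]
ydir deg from +y 4.932674870773983 4.418018963315949
rail [669.2 238.9 165. ] [ 632.9 -204.5  165. ] 4.686542450651489
rim [548.1 -63.7 127. ] handle ends [483.1 -49.7 116. ] [395.9 -29.9 116. ]
fin top ctr [639.6 -55.2 228. ]
ring_goal 0.86 [124.4, 294.3] [ 14 102] [227 484]
ring_goal 0.6 [128.3, 571.9] [106 520] [156 619]
ring_goal 0.43 [146.5, 375.6] [ 95 329] [243 416]
slide_grip 0.89 [69.3, 359.1] [ 33 329] [150 375]
slide_grip 0.2 [146.8, 376.0] [ 94 329] [243 416]
pan_mid 0.94 [262.5, 571.7] [225 534] [324 619]
pan_mid 0.79 [290.3, 301.7] [240 279] [319 325]
pan_mid 0.78 [146.3, 376.7] [ 94 329] [243 416]
pan_mid 0.57 [238.7, 441.1] [205 415] [264 485]
```

View pics/crop.png

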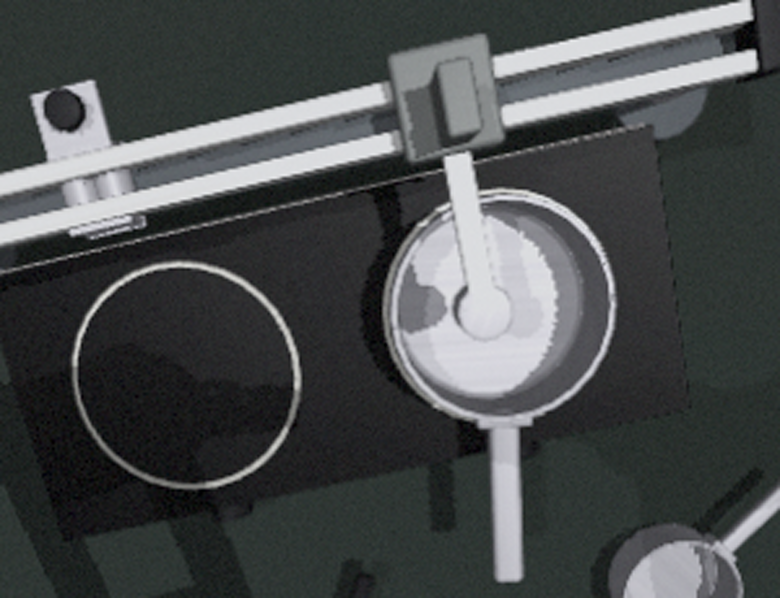

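move_arm:
  rows: "60 -0.2 -0.1 -0.1 0.03; 60 -0.4 -0.2 -0.3 0.034; 60 -0.48 -0.265 -0.6 0.034; 60 -0.48 -0.265 -0.9 0.034; 60 -0.48 -0.265 -1 0.034; 60 -0.48 -0.265 -1 0.034; 60 -0.48 -0.265 -1 0.034; 60 -0.48 -0.265 -1 0.034"

```text
clock: 6.0
eef_pos: [441.4, -40.4, 252.7]
tool_rot: [0.0, 0.994, -0.112, 0.002]
wrist_force: [-0.2, 0.8, -0.5]
grip_width: 0.601
grasp_force: 0.0
```

```bash
python3 look.py w3
```

```text
6.0 [441.4 -40.4 252.7] yaw -12.845970098883559
cam (array([504.3, -54.6, 395.6]), array([-0.2,  0.1, -1. ]))
pan_mid [(0.88, [63.0, 320.2], array([543.8, -63. ,  94.5])), (0.87, [291.8, 623.4], array([ 271.9, -310.6,   94.5])), (0.59, [256.5, 425.6], array([ 355.2, -122. ,   94.5])), (0.39, [192.4, 317.0], array([438.6, -35.9,  94.5]))]
pan_handle [(0.91, [192.3, 313.8], array([442.6, -34.3, 110. ])), (0.82, [217.8, 481.7], array([ 387.8, -171.8,  110. ])), (0.76, [261.9, 234.4], array([396.1,  50.1, 110. ])), (0.6, [366.3, 582.6], array([ 207.7, -257.2,  110. ]))]
ring_start []
ring_goal []
slide_grip [(0.71, [84.8, 591.4], array([ 487.8, -196.9,  208. ]))]
ir_head [(0.9, [40.6, 294.8], array([554.6, -48.2, 146. ]))]
notch []
```

View pics/w3.png

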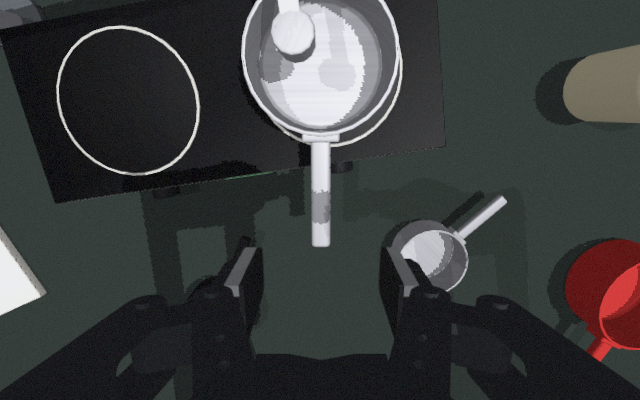

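The pan handle lies along col 320 (rows 142–245), centred between the fingers. The pan axis is about (544,-63) and the start ring shows at the pan's lower right. Going down.

move_arm:
  rows: "60 0 0 -0.25 0; 60 0 0 -0.5 0; 60 0 0 -0.7 0; 60 0 0 -0.8 0; 60 0 0 -0.8 0; 60 0 0 -0.8 0; 20 0 0 -0.8 0; 0 0 0 -0.8 0"
  force: 40

```text
clock: 7.4
eef_pos: [440.9, -40.3, 92.2]
tool_rot: [0.0, 0.994, -0.112, 0.001]
wrist_force: [-1.4, -0.6, 5.2]
grip_width: 0.183
grasp_force: 16.1
```

move_arm:
  rows: "0 0 0 0 0; 0 0 0 0 0; 0 0 0 0 0; 0 0 0 0 0; 0 0 0 0 0; 0 0 0 0 0; 0 0 0 0 0; 0 0 0 0 0"

```text
clock: 8.4
eef_pos: [440.8, -40.2, 92.1]
tool_rot: [-0.0, 0.994, -0.112, 0.001]
wrist_force: [-0.2, 1.4, 6.6]
grip_width: 0.178
grasp_force: 43.3
```

move_arm:
  rows: "0 0 0 0.002 0; 0 0 0 0.003 0; 0 0 0 0.003 0; 0 0 0 0.003 0; 0 0.001 0.02 0.003 0; 0 0.003 0.06 0.003 0; 0 0.006 0.11 0.003 0; 0 0.01 0.16 0.003 0"

```text
clock: 9.4
eef_pos: [442.4, -9.3, 92.0]
tool_rot: [0.001, 0.994, -0.112, 0.0]
wrist_force: [1.6, -7.0, 4.1]
grip_width: 0.18
grasp_force: 43.1
```

move_arm:
  rows: "0 0.008 0.12 0.002 0; 0 0.016 0.24 0.002 0; 0 0.024 0.36 0.002 0; 0 0.032 0.48 0.002 0; 0 0.039 0.58 0.002 0; 0 0.045 0.67 0.002 0; 0 0.049 0.73 0.002 0; 0 0.05 0.75 0.002 0"

```text
clock: 10.4
eef_pos: [451.8, 141.0, 92.1]
tool_rot: [0.001, 0.994, -0.112, -0.001]
wrist_force: [0.2, -6.3, 4.5]
grip_width: 0.178
grasp_force: 43.1
```

move_arm:
  rows: "0 0 0 0 0; 0 0 0 0 0; 0 0 0 0 0; 0 0 0 0 0; 0 0 0 0 0; 0 0 0 0 0; 0 0 0 0 0; 0 0 0 0 0"

```text
clock: 11.4
eef_pos: [452.0, 141.2, 92.2]
tool_rot: [0.0, 0.994, -0.112, -0.0]
wrist_force: [-1.4, -4.7, 4.0]
grip_width: 0.178
grasp_force: 43.1
```

```bash
python3 - <<'E'
from h import *
np.set_printoptions(precision=1,suppress=True)
c=calibration("wrist")
im=read_camera("wrist"); save("w4",cv2.resize(im[:240],None,fx=1.25,fy=1.25))
for n in("pan_mid","pan_handle","ir_head","ring_start","slide_grip","notch","ring_goal"):
  z=dict(pan_mid=94.5,pan_handle=110,ir_head=146,ring_start=62,slide_grip=208,notch=165,ring_goal=62)[n]
  print(n,[(round(m["conf"],2),np.array(m["at"]).round(),onz("wrist",m["at"],z,c)) for m in mark_of("wrist",n)[:2]])
for r in [58]:
  for X in [(555.8,119)]:
    print("ring proj",proj("wrist",(X[0],X[1],62),c),proj("wrist",(X[0],X[1],127),c))
read_camera("scene"); read_camera("side")
for cam in("scene","side"): print(cam,[(round(m["conf"],2),onz(cam,m["at"],94.5)) for m in mark_of(cam,"pan_mid")],[onz(cam,m["at"],62) for m in mark_of(cam,"ring_start")])
E
```

```text
pan_mid []
pan_handle [(0.77, array([277., 319.]), array([453.7, 141.9, 110. ]))]
ir_head []
ring_start []
slide_grip []
notch []
ring_goal []
ring proj [ 19.9 317.8] [-41.1 316. ]
scene [(0.86, array([ 378.6, -104. ,   94.5])), (0.74, array([554.1, 115.9,  94.5])), (0.74, array([ 274.8, -324.9,   94.5])), (0.68, array([ 516.2, -498.3,   94.5]))] [array([547.8, -60.6,  62. ]), array([623.7,  98.4,  62. ])]
side [(0.79, array([ 238.9, -405.6,   94.5])), (0.79, array([ 470.3, -583.9,   94.5])), (0.77, array([ 318.1, -202.2,   94.5])), (0.66, array([557.2, 141.7,  94.5])), (0.57, array([319.7,  25.1,  94.5]))] [array([533.8, -81. ,  62. ])]
```

View pics/w4.png

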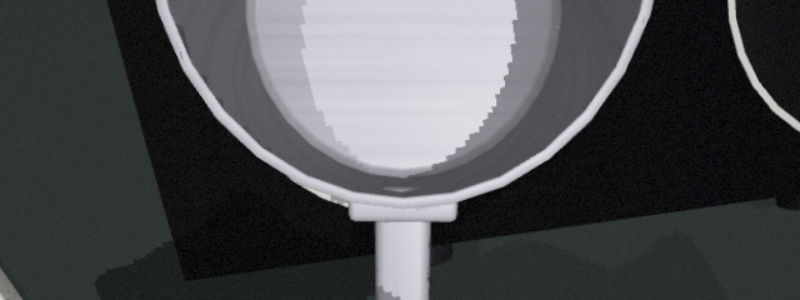

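The pan covers the goal ring, with only a sliver of it showing at the lower left. I'll release, rise straight up and look.

move_arm:
  rows: "30 0 0 0 0; 60 0 0 0 0; 60 0 0 0 0; 60 0 0 0 0; 60 0 0 0.2 0; 60 0 0 0.5 0; 60 0 0 0.8 0; 60 0 0 1 0"

```text
clock: 13.1
eef_pos: [452.9, 141.9, 295.4]
tool_rot: [-0.001, 0.994, -0.112, 0.002]
wrist_force: [0.3, 0.6, -0.9]
grip_width: 0.6
grasp_force: 0.0
```

move_arm:
  rows: "60 0.05 -0.05 0.2 0.02; 60 0.15 -0.15 0.3 0.05; 60 0.3 -0.3 0.4 0.07; 60 0.4 -0.45 0.4 0.07; 60 0.4 -0.5 0.4 0.07; 60 0.4 -0.5 0.4 0.07; 60 0.4 -0.5 0.4 0.07; 60 0.4 -0.5 0.4 0.07"

```text
clock: 14.1
eef_pos: [531.9, 42.6, 372.5]
tool_rot: [-0.0, 0.999, -0.038, 0.0]
wrist_force: [-0.0, 0.9, 0.2]
grip_width: 0.602
grasp_force: 0.0
```

```bash
python3 look.py w5; python3 - <<'E'
from h import *
im=cv2.imread("pics/w5.png")[:300]; cv2.imwrite("pics/w5b.png",cv2.resize(im,None,fx=1.25,fy=1.25,interpolation=cv2.INTER_CUBIC))
E
```

```text
14.1 [531.9  42.6 372.5] yaw -4.378620019117936
cam (array([596.7,  37.8, 515.1]), array([-0.2,  0. , -1. ]))
pan_mid [(0.96, [304.9, 283.1], array([346.1, 109.4,  94.5])), (0.76, [151.9, 259.2], array([556.6, 116.2,  94.5])), (0.73, [331.0, 581.9], array([ 268.2, -312.9,   94.5])), (0.64, [285.0, 444.3], array([ 359.1, -111.7,   94.5])), (0.57, [50.9, 428.3], array([655.7, -89.4,  94.5]))]
pan_handle [(0.94, [235.8, 245.4], array([455.7, 143.5, 110. ])), (0.76, [260.9, 489.3], array([ 397.4, -163.7,  110. ])), (0.67, [267.0, 305.4], array([407.7,  72.4, 110. ])), (0.23, [58.1, 597.7], array([ 633.9, -275.5,  110. ]))]
ring_start [(0.58, [150.4, 406.1], array([540.6, -69.8,  62. ]))]
ring_goal []
slide_grip [(0.71, [53.5, 429.2], array([637.7, -55.8, 208. ]))]
ir_head [(0.64, [88.3, 81.4], array([641.6, 282.8, 146. ])), (0.56, [148.4, 404.5], array([553.3, -48.2, 146. ])), (0.28, [176.6, 582.1], array([ 508. , -244.8,  146. ]))]
notch [(0.96, [50.8, 242.4], array([659.3, 107.5, 165. ]))]
```

View pics/w5b.png

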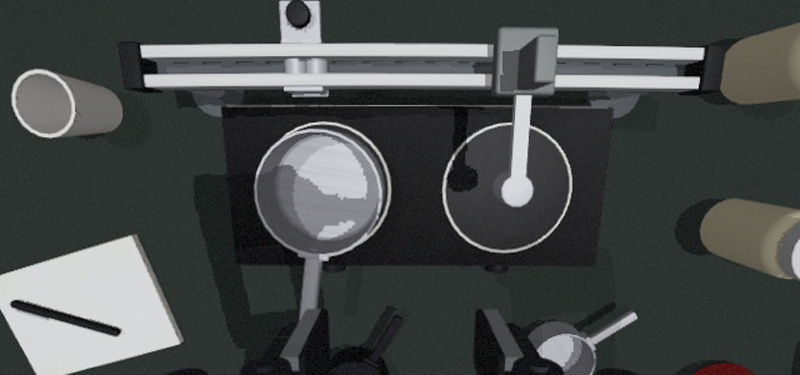

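```bash
python3 - <<'E'
from h import *
np.set_printoptions(precision=1,suppress=True)
c=calibration("wrist"); im=cv2.imread("pics/w5.png")
xh=np.array([.9967,-.081,0]);yh=np.array([.081,.9967,0])
S=4; x0,y0=180,20
big=cv2.resize(im[y0:y0+140,x0:x0+200+80],None,fx=S-1.2,fy=S-1.2,interpolation=cv2.INTER_CUBIC);S=S-1.2
def poly(P,col,closed=True):
    q=np.array([proj("wrist",p,c) for p in P]);print(q.min(0),q.max(0))
    cv2.polylines(big,[np.int32(np.stack([(q[:,1]-x0+.5)*S,(q[:,0]-y0+.5)*S],1))],closed,col,1)
a=np.linspace(0,2*np.pi,60)
circ=lambda C,r:[np.array(C)+r*np.cos(t)*xh+r*np.sin(t)*yh for t in a]
poly(circ((556,119.6,127),58),(0,255,0)); poly(circ((556,119.6,62),68),(0,0,255)); poly(circ((540.6,-69.8,62),68),(0,0,255))
F=np.array([646,-56,0])
for z in(186,228): poly([F+np.array([0,0,z])+sx*14*xh+sy*7*yh for sx,sy in((1,1),(1,-1),(-1,-1),(-1,1))],(255,255,0))
N=np.array([660.5,107.5,165]);poly([N+15*yh+10*xh,N+15*yh-10*xh,N-15*yh-10*xh,N-15*yh+10*xh],(0,255,255))
cv2.imwrite("pics/ov.png",big);print(big.shape)
E
```

```text
[102.9 199.2] [206. 302.]
[ 96.  208.5] [200.6 312.3]
[ 96.6 353.6] [200.9 457.2]
[ 30.9 412. ] [ 64.9 429.9]
[ 18.3 425.8] [ 57.7 446.7]
[ 38.6 224.8] [ 61.4 257.5]
(392, 784, 3)
```

View pics/ov.png

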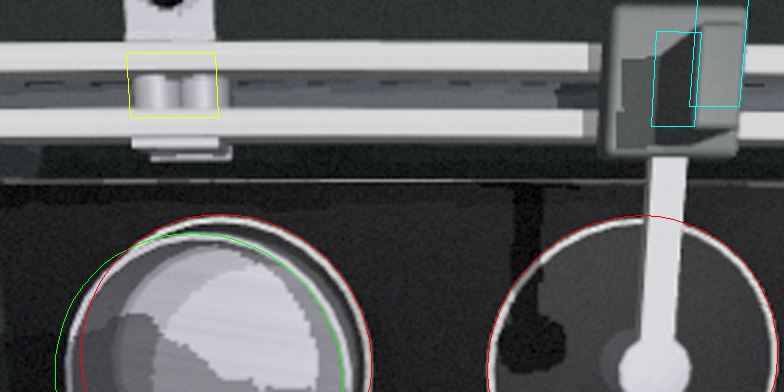

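Ring and pan overlays agree: the pan is about 3 mm from the ring centre, which is good enough. The fin is about (641,-56) and the notch about 163 mm along the rail from it. Approaching the fin.

move_arm:
  rows: "60 0.15 -0.15 0 0; 60 0.3 -0.3 0 0; 60 0.45 -0.45 -0.1 0; 60 0.545 -0.495 -0.2 0; 60 0.545 -0.495 -0.3 0; 60 0.545 -0.495 -0.4 0; 60 0.545 -0.495 -0.4 0; 60 0.545 -0.495 -0.4 0"

```text
clock: 15.5
eef_pos: [641.6, -56.8, 293.1]
tool_rot: [-0.0, 0.999, -0.039, 0.001]
wrist_force: [1.0, 0.5, -0.6]
grip_width: 0.6
grasp_force: 0.0
```

```bash
python3 - <<'E'
from h import *
np.set_printoptions(precision=1,suppress=True)
s=state();print(s["eef_pos"],s["clock"]);c=calibration("wrist");im=read_camera("wrist");print([(m["conf"],m["at"],onz("wrist",m["at"],208,c)) for m in mark_of("wrist","slide_grip")[:2]])
for p in((641,-56.5,228),(641,-56.5,208)):
  q=proj("wrist",p,c);print(q);cv2.circle(im,(int(q[1]),int(q[0])),3,(255,0,0),1)
save("w6",im)
E
```

```text
[641.6 -56.8 293.1] 15.5
[(0.9, [213.3, 322.6], array([639.5, -57.6, 208. ])), (0.49, [286.0, 319.5], array([584.4, -51.1, 208. ]))]
[220.1 320.8]
[211.4 320.8]
```

View pics/w6.png

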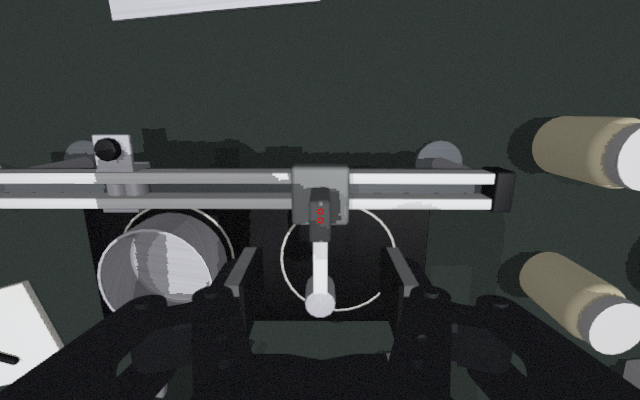

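The fin (cols 310–331, rows 188–242) is centred on the predicted point and between the fingers. I'll go down and grip.

move_arm:
  rows: "60 0 0 -0.15 0; 60 0 0 -0.3 0; 60 0 0 -0.45 0; 60 0 0 -0.5 0; 60 0 0 -0.5 0; 60 0 0 -0.5 0; 30 0 0 -0.5 0; 0 0 0 -0.5 0"
  force: 50

```text
clock: 16.6
eef_pos: [641.7, -57.2, 193.1]
tool_rot: [-0.0, 0.999, -0.039, 0.001]
wrist_force: [-0.0, 5.3, 0.8]
grip_width: 0.18
grasp_force: 0.0
```

move_arm:
  rows: "0 0 0 0 0; 0 0 0 0 0; 0 0 0 0 0; 0 0 0 0 0; 0 0 0 0 0; 0 0 0 0 0; 0 0 0 0 0; 0 0 0 0 0"

```text
clock: 17.6
eef_pos: [641.7, -57.2, 193.2]
tool_rot: [0.0, 0.999, -0.039, 0.001]
wrist_force: [-0.7, 0.7, 5.7]
grip_width: 0.156
grasp_force: 49.8
```

move_arm:
  rows: "0 0.005 0.06 0 0; 0 0.013 0.16 0 0; 0 0.022 0.27 0 0; 0 0.031 0.38 0 0; 0 0.04 0.49 0 0; 0 0.049 0.6 0 0; 0 0.054 0.67 0 0; 0 0.057 0.7 0 0"

```text
clock: 18.6
eef_pos: [652.9, 83.3, 193.1]
tool_rot: [0.0, 0.999, -0.039, 0.0]
wrist_force: [-1.2, -1.5, 6.5]
grip_width: 0.156
grasp_force: 50.1
```

```bash
python3 - <<'E'
from h import *
np.set_printoptions(precision=1,suppress=True)
s=state();print(s["eef_pos"],s["wrist_force"]);c=calibration("wrist");save("w7",read_camera("wrist"))
for n,z in(("notch",165),("slide_grip",208)): print(n,[(m["conf"],m["at"],onz("wrist",m["at"],z,c)) for m in mark_of("wrist",n)[:2]])
cv2.imwrite("pics/w7b.png",cv2.resize(cv2.imread("pics/w7.png")[120:270,200:440],None,fx=3.2,fy=3.2,interpolation=cv2.INTER_CUBIC))
E
```

```text
[652.9  83.3 193.1] [-1.2 -1.5  6.5]
notch [(0.9, [236.0, 270.7], array([657.2, 109.7, 165. ]))]
slide_grip [(0.95, [281.7, 320.2], array([651.,  84., 208.]))]
```

View pics/w7b.png

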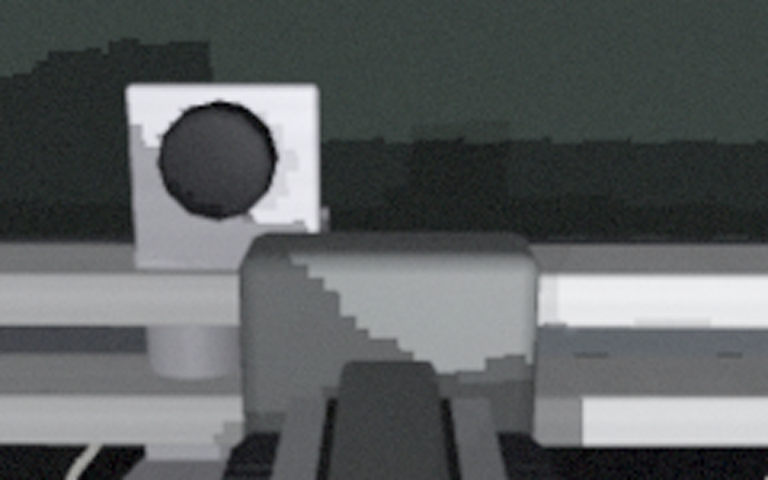

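The block's left edge already covers half the clip; the lug centre is at col 224, the block centre at col 388. By this measure the notch is about 23–26 mm ahead, so I'll edge in and watch the force.

move_arm:
  rows: "0 0.001 0.01 0 0; 0 0.002 0.02 0 0; 0 0.003 0.03 0 0; 0 0.004 0.05 0 0; 0 0.005 0.06 0 0; 0 0.0055 0.07 0 0; 0 0.0055 0.07 0 0; 0 0.0055 0.07 0 0"

```text
clock: 19.75
eef_pos: [653.7, 94.0, 193.2]
tool_rot: [0.002, 0.999, -0.039, 0.0]
wrist_force: [-2.2, -6.6, 6.4]
grip_width: 0.156
grasp_force: 50.1
```

move_arm:
  rows: "0 0 0.003 0 0; 0 0 0.006 0 0; 0 0.001 0.009 0 0; 0 0.001 0.012 0 0; 0 0.001 0.015 0 0; 0 0.001 0.015 0 0; 0 0.001 0.015 0 0; 0 0.001 0.015 0 0"

```text
clock: 20.75
eef_pos: [653.8, 94.9, 193.2]
tool_rot: [0.004, 0.999, -0.039, -0.0]
wrist_force: [-3.5, -13.2, 6.9]
grip_width: 0.159
grasp_force: 50.1
```

move_arm:
  rows: "0 0 0.003 0 0; 0 0 0.006 0 0; 0 0.001 0.009 0 0; 0 0.001 0.01 0 0; 0 0.001 0.01 0 0; 0 0.001 0.01 0 0; 0 0.001 0.01 0 0; 0 0.001 0.01 0 0"

```text
clock: 21.75
eef_pos: [654.1, 97.8, 193.2]
tool_rot: [0.003, 0.999, -0.039, -0.0]
wrist_force: [-2.2, -10.5, 6.9]
grip_width: 0.154
grasp_force: 50.2
```

move_arm:
  rows: "0 0 0.003 0 0; 0 0 0.006 0 0; 0 0.001 0.009 0 0; 0 0.001 0.01 0 0; 0 0.001 0.01 0 0; 0 0.001 0.01 0 0; 0 0.001 0.01 0 0; 0 0.001 0.01 0 0"

```text
clock: 22.75
eef_pos: [654.3, 101.2, 193.2]
tool_rot: [0.002, 0.999, -0.039, 0.0]
wrist_force: [-2.1, -6.2, 6.7]
grip_width: 0.155
grasp_force: 50.3
```

move_arm:
  rows: "0 0 0.003 0 0; 0 0 0.006 0 0; 0 0.001 0.009 0 0; 0 0.001 0.01 0 0; 0 0.001 0.01 0 0; 0 0.001 0.01 0 0; 0 0.001 0.01 0 0; 0 0.001 0.01 0 0"

```text
clock: 23.75
eef_pos: [654.6, 104.4, 193.2]
tool_rot: [0.001, 0.999, -0.039, 0.0]
wrist_force: [-2.3, -3.2, 5.9]
grip_width: 0.155
grasp_force: 50.4
```

move_arm:
  rows: "0 0 0.003 0 0; 0 0 0.006 0 0; 0 0.001 0.009 0 0; 0 0.001 0.01 0 0; 0 0.001 0.01 0 0; 0 0.001 0.01 0 0; 0 0.001 0.01 0 0; 0 0.001 0.01 0 0"

```text
clock: 24.75
eef_pos: [654.8, 107.4, 193.2]
tool_rot: [0.0, 0.999, -0.039, 0.0]
wrist_force: [-2.2, -1.0, 6.0]
grip_width: 0.158
grasp_force: 50.3
```

move_arm:
  rows: "0 0 0.003 0 0; 0 0 0.006 0 0; 0 0.001 0.009 0 0; 0 0.001 0.01 0 0; 0 0.001 0.01 0 0; 0 0.001 0.01 0 0; 0 0.001 0.01 0 0; 0 0.001 0.01 0 0"

```text
clock: 25.75
eef_pos: [655.0, 109.3, 193.2]
tool_rot: [0.0, 0.999, -0.039, 0.0]
wrist_force: [-2.0, -1.3, 6.0]
grip_width: 0.158
grasp_force: 50.3
```

move_arm:
  rows: "0 0 0 0 0; 0 0 0 0 0; 0 0 0 0 0; 0 0 0 0 0; 0 0 0 0 0; 0 0 0 0 0; 0 0 0 0 0; 0 0 0 0 0"

```text
clock: 26.75
eef_pos: [655.0, 109.3, 193.2]
tool_rot: [0.0, 0.999, -0.039, 0.0]
wrist_force: [-1.5, 0.2, 5.3]
grip_width: 0.156
grasp_force: 50.3
```

```bash
python3 - <<'E'
from h import *
np.set_printoptions(precision=1,suppress=True)
s=state();print(s["eef_pos"],s["wrist_force"]);c=calibration("wrist");im=read_camera("wrist");save("w8",im)
print("R",c["R"],c["camera_matrix"])
for n,z in(("notch",165),("slide_grip",208)): print(n,[(m["conf"],m["at"],onz("wrist",m["at"],z,c)) for m in mark_of("wrist",n)[:2]])
for f in("w7","w8"):
  g=cv2.imread(f"pics/{f}.png").mean(2)
  for r in(148,155,175,180,188,194): print(f,r,g[r,220:380:4].astype(int))
E
```

```text
[655.  109.3 193.2] [-1.5  0.2  5.3]
R [[-0.1 -1.   0. ]
 [-1.   0.1  0.3]
 [-0.3  0.  -1. ]] [[344.2   0.  321. ]
 [  0.  344.2 205.1]
 [  0.    0.    1. ]]
notch []
slide_grip [(0.92, [282.9, 322.0], array([652.5, 109.3, 208. ]))]
w7 148 [ 34  34  39  37  40 206 225 224 223 224 224 225 226 226 227 229 230 229
 230 230  63  61  60  64  62  63  62  61  67  62  63  64  63  63  62  60
  62  60  64  62]
w7 155 [ 46  35  39  41  39 176 229 228 231 184  37  55  63  46  25 194 235 236
 236 239  69  63  62  64  61  66  61  63  63  59  63  65  61  59  63  61
  62  63  63  65]
w7 175 [ 39  37  38  37  42  58 163 161  47  56  58  61  60  61  64  66  27 212
 230 231  57  45  42  41  42  39  43  37  36  38  29  28  35  33  27  41
  40  35  39  39]
w7 180 [ 41  35  41  40  36  37 164 165 111  36  43  52  58  58  59  55 199 213
 232 233  62  42  37  44  42  32  29  34  30  32  27  32  28  26  34  37
  42  39  41  44]
w7 188 [ 34  31  30  33  31  35 163 163 163 164 163 124  58 135 133 220 229 229
 210 231 113  28  33  32  31  35  33  37  29  36  35  36  29  35  37  32
  29  34  34  32]
w7 194 [ 45 
[... 443 characters left out ...]
 58  39 172 238 239 239 240  60  64  59
  58  54  60  63]
w8 175 [ 31  36  41  40  35  35  35  42  40  39  40  43  38  33  41  37  40  37
 159 225 227  81  57  55  67  65  64  65  68  59 216 232 233  41  31  30
  26  29  29  33]
w8 180 [ 29  37  36  37  40  33  45  38  39  42  38  38  39  41  35  41  39  39
 160 229 228 201  50  52  55  58  62  62  61  84 217 234 233  26  32  22
  30  31  33  33]
w8 188 [ 28  27  32  32  39  32  32  27  34  35  29  31  34  33  33  32  31  32
 134 227 228 228 230 230 200 121 182 214 231 231 232 209 227  34  35  34
  28  22  29  33]
w8 194 [36 33 36 44 45 41 50 49 43 43 41 45 40 43 39 55 61 61 63 56 63 61 60 60
 53 56 57 60 59 63 61 54 58 62 60 64 42 39 47 44]
```

The lug is centred at col 320.5 and the slide block at about 321, so the slide is within 1 mm of the notch. Force is near zero and it is still gripped, so I'm handing in.

```bash
python3 -c "
from cell import *
print(hand_in())"
```

```text
the job is handed in; nothing more can be done
None
```

The job is handed in: the pan stands about 3 mm from the middle of the goal ring, released, and the slide sits still at the index clip, within about 1 mm of the notch centre and still held by the fin; I judged it seated from the force, which rose to about 13 N and then fell to near zero, and from the clip's lug lining up with the slide in the picture, not from a distinct click.

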